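Kit the bus bar over its fixings box

TASK

Pack the grey kit tray for a bus bar job: first lay the pink fixings box flat in the deep well in the middle of the tray, then lay the copper bar over it, flat in the two shallow seats at the tray's ends, so that it bridges the box. Leave the aluminium bar where it is.

Things in the scene. Friction and masses are not known exactly. Their poses are not given: they have to be found in the camera images.
- kit_tray: Grey kit tray, black floor, fixed, 92 (x) x 200 (y) x 37 mm high. Origin: centre of underside; z up. Middle: open well 80 (x) x 124 (y) mm, floor at z 4 mm, side fences along y just 15 mm high; the box best goes in with its 55 mm side along tray x, fingers free in y. Each end: bar seat at z 27 mm, 62 to 90 mm from the centre in y, with 10 mm lips; bar channel 55 mm wide (x), 180 mm long (y).
- pink_box: Pink part box with fixings, closed, 40 (x) x 55 (y) x 20 mm high, about 30 g, lying loose on the bench in front of the tray. Origin: centre of its underside; z up. Grasp it across its 40 mm sides.
- copper_bar: Copper bus bar blank, pinkish copper colour with an orange band at one end, 160 (x, its length) x 35 (y) x 9 mm thick, about 0.4 kg, lying flat on the bench to the left or right of the tray. Origin: centre of its underside; z up. Grasp it across its 35 mm width at the middle.
- aluminium_bar: Bystander: pale silver aluminium bar of the same size as the copper bar, 160 (x) x 35 (y) x 9 mm, with a dark round spot near each end, flat on the bench on the other side of the tray. Origin: centre of its underside; z up. To be left alone.

How it is judged:
By the outcome, as a careful person would: the job done as asked, in the order asked, and still so for the second after the job is handed in, with the robot touching nothing.
It also fails if it takes over 61 s, if anything falls off the work surface, if the arm or the gripper's body presses on something with over 40 N, if the wrist force passes 120 N, or if a joint passes its speed limit or range.

ROBOT

A 7-joint arm with a two-finger parallel gripper is mounted at the origin on a cart in front of the work surface, level with it; the furniture and walls round the work are solid. World frame = base frame: x ahead of the robot, y to its left, z up, the work surface at z = 0. Lengths are in m, angles in rad, forces in N, time in s.
With the tool pointing down it reaches from about 0.425 to 0.925 m from the base axis. Payload 6.8 kg.
Tool frame: the origin (TCP) lies on the centre line of the jaws, within the pads' length; the fingertips stand 19 mm ahead of it and the grasp point (between the pads) is the TCP (tcp_to_tips is the distance from the TCP to the fingertips, in m); x points along the fingers, y is the direction in which the jaws open and shut, and the axes are right-handed (so a half turn about x gives the same grasp; the last joint's range is limited). The gripper opens to 85 mm and grips with 20 to 120 N. Pads are 22 mm wide; open, the fingers measure 114 mm over their backs; the gripper's body (76 mm by 85 mm) begins 54 mm behind the grasp point. The pads swing forward as they close: fully open they stand 13 mm farther back than shut.
Start: joints at [-1.32, 0.477, 0.022, 1.555, -0.011, 1.109, -0.083], TCP at [0.237, 0.632, 0.216] pointing down, gripper open.
Joint ranges: [-2.96, 2.96], [-0.34, 2.1], [-1.41, 1.46], [0.24, 2.44], [-1.37, 4.51], [0.17, 1.92], [-2.96, 2.96]. Speed limits (rad/s): [2.39, 2.39, 3.14, 3.14, 3.14, 3.14, 3.14].

INTERFACE

Orientations are given as a unit quaternion [w, x, y, z].
In Python, from station import get_obs, read_camera, hand_in, spot_in, cut_out, tcp_to_tips gives the robot as it stands.
- The arm moves only by the shell command python3 -m jog 'ROWS' [FORCE]. ROWS is JSON, a list of rows, each an object of numbers: "gripper": the closure, from 0 (fully open) to 1 (shut); "dx", "dy", "dz": the shift along the world's x, y, z in m; "rx", "ry", "rz": the turn, a rotation vector about the world's x, y, z in degrees. In form: [{"gripper": .., "dx": .., "dy": .., "dz": .., "rx": .., "ry": .., "rz": ..}, ...]. A call has 1 to 10 rows; each row is the pose to reach, as a shift and turn from the pose commanded when the call began; what a row does not reach only later rows make up. A row lasts 1/10 s, in which the tool goes at most 50 mm and 8.59 degrees, less where a joint would pass 70% of its speed; a pose out of reach is approached as far as the arm can. A call with a gripper value outside its range is refused whole. The fingers move at their own pace and stop on an object; FORCE is the grip in N (left out, the last holds). Time passes only in rows, so rows that repeat a pose let the fingers close. It gives the time, the measured TCP pose, the force and the opening at its end, in the units of the state.
- get_obs(): the state, without advancing time (a new reading comes with each control period).
- read_camera(name): name is "scene" or "top" or "wrist"; returns a dict with "pixels" (400x640x3 uint8, blue, green, red), "range_z" (400x640 float32, m along the optical axis (not along the pixel's ray), 0 where there is no reading), "camera_matrix" (3x3 intrinsics, pixels), "cam_to_world" (4x4, takes a point from camera to world coordinates). Camera axes: x right, y down, z forward; pixel columns grow to the right and rows downward; lengths in m; the calibration is good to about 2 mm. A picture is of the moment at which its call begins.
- hand_in(): hands the job in, once; it reports no verdict.
Trained networks look in the newest picture that a camera, given by its name, has taken for a name from the list of things; names that differ only in an ending like _2 or _b are one class to them, and where a whole thing is asked for, a point or a joint stands for the part that bears it (a point fixed in the world has none). Each returns a list of dicts, best first, with "conf" (0 to 1); they miss things now and then, are a little off and sometimes report something else, mostly with a low value. They report only what shows in the picture. A call takes as long as a camera call.
- spot_in(camera, label): "box" ([centre column, centre row, width, height] in pixels, round what is visible of it).
- cut_out(camera, label): "mask" (400x640 bool, what is visible of it) and "box" ([centre column, centre row, width, height] in pixels, round what is visible of it).
The state is a dict: "t": time; "q": joint angles; "joint_vel": joint speeds; "joint_torque": joint torques, N m; "eef_pos": TCP position; "tool_rot": TCP orientation; "contact_force": force on the tool from outside, world axes, zero at the start; "torque": the same for the moment, N m; "gripper_width": opening from 0.0 (shut) to 1.0 (fully open).
Only numpy, scipy, OpenCV 4.12 (cv2) and the standard library are available. Lean on these libraries where they do the work, as an engineer would, in place of code of your own. Each camera call takes 0.05 s, during which the arm holds its last target. There are 200 camera calls.

## Working session

There is one attempt and no reset: what is moved stays moved. The work goes in short steps, Python scripts to look and compute and a shell command to move; the robot and the scene stay as the last step left them, time stands still between calls to the robot, and variables do not carry over. Pictures are saved under pics/ and viewed, about 8 in all and at most 12, crops included, and the job is handed in when it is done.

```bash
mkdir -p pics; cat > h.py <<'E'
import numpy as np, cv2
from station import *
def world(im,mask):
    v,u=np.nonzero(mask&(im["range_z"]>0)); z=im["range_z"][v,u]
    K=im["camera_matrix"]; p=np.c_[(u-K[0,2])*z/K[0,0],(v-K[1,2])*z/K[1,1],z]
    T=im["cam_to_world"]; return p@T[:3,:3].T+T[:3,3]
def rect(im,mask,band=0.005):
    p=world(im,mask); zt=np.percentile(p[:,2],80); q=p[abs(p[:,2]-zt)<band]
    c,s,a=cv2.minAreaRect((q[:,:2]*1000).astype(np.float32))
    return np.round(c,1),np.round(s,1),round(a,1),round(zt*1000,1),len(q)
E
python3 - <<'E'
from h import *
for cam in ["top","scene"]:
    im=read_camera(cam); cv2.imwrite(f"pics/{cam}0.png",im["pixels"])
    for l in ["kit_tray","pink_box","copper_bar","aluminium_bar"]:
        for d in cut_out(cam,l)[:2]:
            print(cam,l,round(d["conf"],2),np.round(d["box"]),rect(im,d["mask"]))
o=get_obs(); print(o["t"],o["eef_pos"],o["tool_rot"],o["contact_force"],o["gripper_width"],tcp_to_tips)
E
```

```text
top kit_tray 0.73 [326. 162.  79.  33.] (array([630. , -43.2]), array([200.3,  91.3]), 87.9, np.float64(32.6), 513)
top pink_box 0.53 [293. 234.  25.  18.] (array([431.2,  52.8]), array([38.6, 54.1]), 30.8, np.float64(21.8), 291)
top copper_bar 0.82 [209. 193.  15.  56.] (array([550.6, 284.9]), array([159.8,  35.3]), 6.0, np.float64(10.7), 698)
top aluminium_bar 0.69 [433. 197.  14.  59.] (array([ 529.1, -337. ]), array([160.4,  36.4]), 0.6, np.float64(11.5), 737)
scene kit_tray 0.94 [359. 195.  77.  67.] (array([633., -47.]), array([201.8,  94.2]), 88.3, np.float64(30.8), 493)
scene kit_tray 0.22 [272. 216.  23.  21.] (array([434.5,  48.2]), array([41.7, 55.3]), 29.7, np.float64(20.2), 272)
scene pink_box 0.79 [273. 214.  26.  20.] (array([434.5,  48.2]), array([41.7, 55.3]), 29.7, np.float64(20.2), 270)
scene copper_bar 0.66 [257. 154.  43.  34.] (array([552.8, 280.8]), array([161.5,  37.8]), 6.8, np.float64(9.3), 434)
scene aluminium_bar 0.97 [419. 296.  54.  51.] (array([ 530.4, -341. ]), array([161.9,  36.1]), 0.5, np.float64(10.0), 1072)
0.5 [0.23702723 0.63197885 0.21546175] [ 0.69575613  0.12615348  0.69575732 -0.12621595] [0.27704697 0.17933507 1.25719355] 0.9983070891533211 0.019
```

View pics/top0.png

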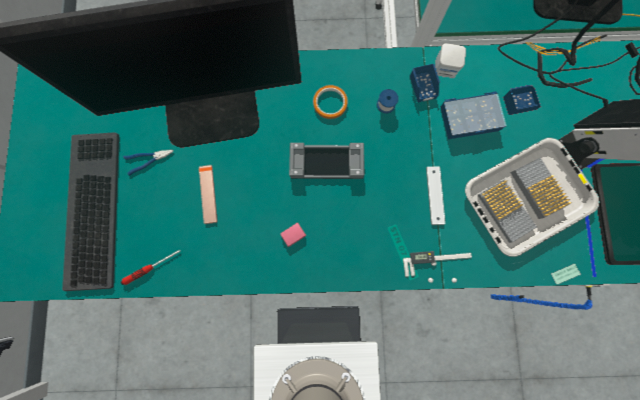

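View pics/scene0.png

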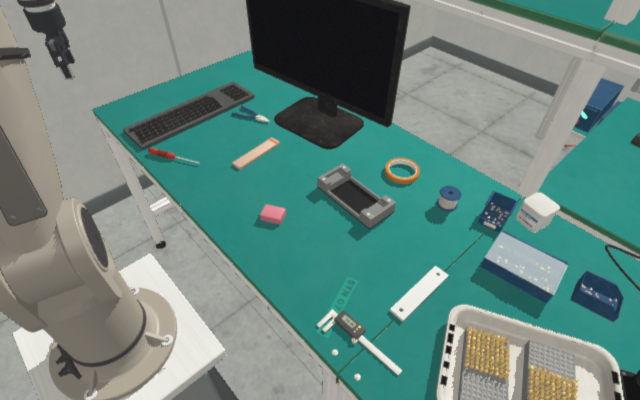

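The pictures agree with the networks: tray at top (326,162), box at (293,234), copper bar at (208,193) on the left, and aluminium bar at (435,195) on the right. The two cameras differ by about 4 mm, so I'll refine with the wrist camera.

```bash
python3 -m jog '[{"gripper":0,"dx":0.08,"dy":-0.06,"rz":-8},{"gripper":0,"dx":0.26,"dy":-0.3,"rz":-39},{"gripper":0,"dx":0.26,"dy":-0.3,"rz":-39},{"gripper":0,"dx":0.26,"dy":-0.3,"rz":-39},{"gripper":0,"dx":0.26,"dy":-0.3,"rz":-39},{"gripper":0,"dx":0.26,"dy":-0.3,"rz":-39},{"gripper":0,"dx":0.26,"dy":-0.3,"rz":-39},{"gripper":0,"dx":0.26,"dy":-0.3,"rz":-39},{"gripper":0,"dx":0.26,"dy":-0.3,"rz":-39},{"gripper":0,"dx":0.26,"dy":-0.3,"rz":-39}]'
```

```text
$[0]: bad value
```

```bash
python3 -m jog '[{"gripper":0,"dx":0.08,"dy":-0.06,"dz":0,"rx":0,"ry":0,"rz":-8},{"gripper":0,"dx":0.26,"dy":-0.3,"dz":0,"rx":0,"ry":0,"rz":-39},{"gripper":0,"dx":0.26,"dy":-0.3,"dz":0,"rx":0,"ry":0,"rz":-39},{"gripper":0,"dx":0.26,"dy":-0.3,"dz":0,"rx":0,"ry":0,"rz":-39},{"gripper":0,"dx":0.26,"dy":-0.3,"dz":0,"rx":0,"ry":0,"rz":-39},{"gripper":0,"dx":0.26,"dy":-0.3,"dz":0,"rx":0,"ry":0,"rz":-39},{"gripper":0,"dx":0.26,"dy":-0.3,"dz":0,"rx":0,"ry":0,"rz":-39},{"gripper":0,"dx":0.26,"dy":-0.3,"dz":0,"rx":0,"ry":0,"rz":-39},{"gripper":0,"dx":0.26,"dy":-0.3,"dz":0,"rx":0,"ry":0,"rz":-39},{"gripper":0,"dx":0.26,"dy":-0.3,"dz":0,"rx":0,"ry":0,"rz":-39}]'
```

```text
t: 1.5
eef_pos: [0.498, 0.3307, 0.2157]
tool_rot: [0.613, 0.352, 0.613, -0.352]
contact_force: [-0.8, 0.5, 1.3]
gripper_width: 0.996
```

```bash
cat > w.py <<'E'
from h import *
import sys
im=read_camera("wrist"); cv2.imwrite(f"pics/{sys.argv[1]}.png",im["pixels"])
for l in sys.argv[2:]:
    for d in cut_out("wrist",l)[:2]:
        print(l,round(d["conf"],2),np.round(d["box"]),rect(im,d["mask"],.003))
o=get_obs(); print(o["t"],np.round(o["eef_pos"],4),np.round(o["contact_force"],1),o["gripper_width"])
w,x,y,z=o["tool_rot"]; print("jaw deg",np.degrees(np.arctan2(1-2*(x*x+z*z),2*(x*y-w*z))))
E
python3 w.py w0 copper_bar
python3 -m jog '[{"gripper":0,"dx":-0.04,"dy":-0.28,"dz":0,"rx":0,"ry":0,"rz":0},{"gripper":0,"dx":-0.04,"dy":-0.28,"dz":0,"rx":0,"ry":0,"rz":0},{"gripper":0,"dx":-0.04,"dy":-0.28,"dz":0,"rx":0,"ry":0,"rz":0},{"gripper":0,"dx":-0.04,"dy":-0.28,"dz":0,"rx":0,"ry":0,"rz":0},{"gripper":0,"dx":-0.04,"dy":-0.28,"dz":0,"rx":0,"ry":0,"rz":0},{"gripper":0,"dx":-0.04,"dy":-0.28,"dz":0,"rx":0,"ry":0,"rz":0},{"gripper":0,"dx":-0.04,"dy":-0.28,"dz":0,"rx":0,"ry":0,"rz":0},{"gripper":0,"dx":-0.04,"dy":-0.28,"dz":0,"rx":0,"ry":0,"rz":0}]'
python3 w.py w1 pink_box kit_tray
```

```text
1.6 [0.4962 0.3333 0.2154] [ 0.4 -0.2  0.3] 0.9998043647517938
jaw deg 30.542389089846417
t: 2.4
eef_pos: [0.457, 0.0533, 0.2158]
tool_rot: [0.614, 0.351, 0.614, -0.35]
contact_force: [-0.1, -0.1, 0.6]
gripper_width: 1.0
pink_box 0.59 [300. 171.  38.  52.] (array([433.9,  52.5]), array([39.8, 55.1]), 30.9, np.float64(20.4), 1811)
kit_tray 0.82 [407. 308. 166. 159.] (array([632.7, -43.2]), array([199.5,  92.2]), 88.0, np.float64(34.7), 2066)
2.55 [0.4572 0.0542 0.2155] [-0.3  0.6  0. ] 0.9977877214094867
jaw deg 30.655088426197196
```

View pics/w1.png

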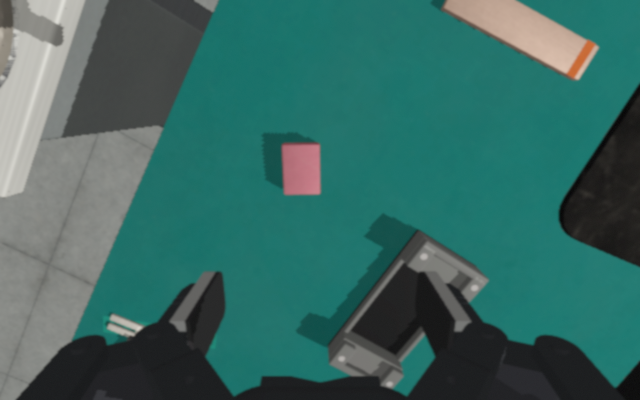

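The wrist view shows the box at (301,169), aligned with the jaws, and the tray at (407,308). Its numbers fall between the other two cameras. Next I pick the box with the jaws partly closed.

```bash
python3 -m jog '[{"gripper":0.3,"dx":-0.023,"dy":0.0,"dz":-0.04,"rx":0,"ry":0,"rz":0},{"gripper":0.3,"dx":-0.023,"dy":0.0,"dz":-0.08,"rx":0,"ry":0,"rz":0},{"gripper":0.3,"dx":-0.023,"dy":0.0,"dz":-0.12,"rx":0,"ry":0,"rz":0},{"gripper":0.3,"dx":-0.023,"dy":0.0,"dz":-0.14,"rx":0,"ry":0,"rz":0},{"gripper":0.3,"dx":-0.023,"dy":0.0,"dz":-0.155,"rx":0,"ry":0,"rz":0},{"gripper":0.3,"dx":-0.023,"dy":0.0,"dz":-0.165,"rx":0,"ry":0,"rz":0},{"gripper":0.3,"dx":-0.023,"dy":0.0,"dz":-0.175,"rx":0,"ry":0,"rz":0},{"gripper":0.3,"dx":-0.023,"dy":0.0,"dz":-0.183,"rx":0,"ry":0,"rz":0},{"gripper":0.3,"dx":-0.023,"dy":0.0,"dz":-0.19,"rx":0,"ry":0,"rz":0},{"gripper":0.3,"dx":-0.023,"dy":0.0,"dz":-0.19,"rx":0,"ry":0,"rz":0}]' 25
python3 w.py w2 pink_box
```

```text
t: 3.55
eef_pos: [0.4338, 0.0521, 0.025]
tool_rot: [0.614, 0.351, 0.614, -0.351]
contact_force: [-0.4, 0.0, 0.1]
gripper_width: 0.7
pink_box 0.57 [319. 248.  76. 100.] (array([433.7,  52.7]), array([40. , 55.4]), 30.7, np.float64(20.2), 6645)
3.65 [0.4342 0.052  0.0257] [0.5 0.5 0.4] 0.7011043201947934
jaw deg 30.424839654568913
```

View pics/w2.png

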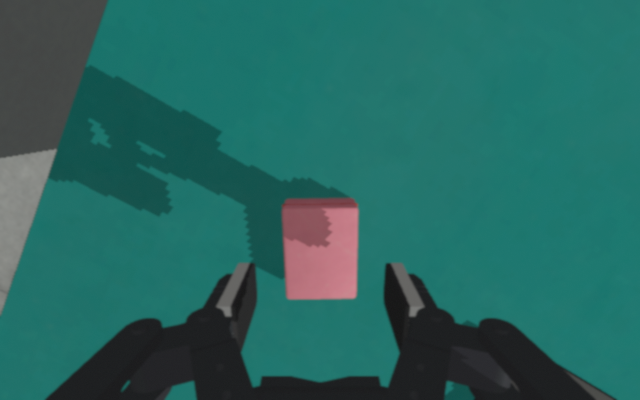

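The box sits at (320,248) in the wrist view, but the fingertips appear lower, near row 265. I'll project the tip positions to check whether that is an offset.

```bash
python3 - <<'E'
from h import *
im=read_camera("wrist"); o=get_obs(); T=im["cam_to_world"];K=im["camera_matrix"]
a=np.radians(30.6); j=np.array([np.cos(a),np.sin(a),0]); n=np.array([-j[1],j[0],0])
print(np.round(T,3))
for d in (0,-.019):
  for s in(-1,0,1):
    for k in (-.011,.011):
      p=o["eef_pos"]+[0,0,d]+j*s*.030+n*k
      c=T[:3,:3].T@(p-T[:3,3]); c=K@c; print(d,s,k,np.round(c[:2]/c[2]),round(c[2],3))
z=im["range_z"]
for (u,v) in [(246,266),(246,270),(246,280),(235,300),(392,270),(398,280)]:
  m=np.zeros(z.shape,bool); m[v,u]=1; p=world(im,m)
  if len(p): r=p[0]-o["eef_pos"]; print(u,v,np.round([r@j,r@n,r[2]],4))
E
```

```text
[[ 0.862  0.482  0.155  0.395]
 [ 0.506 -0.821 -0.264  0.12 ]
 [ 0.     0.306 -0.952  0.184]
 [ 0.     0.     0.     1.   ]]
0 -1 -0.011 [263. 279.] 0.178
0 -1 0.011 [261. 242.] 0.171
0 0 -0.011 [319. 279.] 0.178
0 0 0.011 [319. 241.] 0.171
0 1 -0.011 [375. 279.] 0.178
0 1 0.011 [377. 241.] 0.171
-0.019 -1 -0.011 [269. 263.] 0.196
-0.019 -1 0.011 [267. 228.] 0.189
-0.019 0 -0.011 [319. 263.] 0.196
-0.019 0 0.011 [319. 228.] 0.189
-0.019 1 -0.011 [370. 263.] 0.196
-0.019 1 0.011 [372. 228.] 0.189
246 266 [-0.0318  0.0114  0.0278]
246 270 [-0.0309  0.0118  0.0322]
246 280 [-0.0296  0.0106  0.0385]
235 300 [-0.0302  0.0114  0.0542]
392 270 [0.0314 0.0108 0.0308]
398 280 [0.0318 0.0113 0.0401]
```

```bash
python3 - <<'E'
from h import *
im=read_camera("scene"); p=im["pixels"]
o=get_obs(); T=im["cam_to_world"];K=im["camera_matrix"]
for d in(0,-.019):
  c=K@(T[:3,:3].T@(o["eef_pos"]+[0,0,d]-T[:3,3])); print(np.round(c[:2]/c[2]))
cv2.imwrite("pics/s1.png",cv2.resize(p[120:250,190:350],None,fx=5,fy=5,interpolation=cv2.INTER_CUBIC)[:600])
w=world(im,np.ones((400,640),bool))
a=np.radians(30.6); j=np.array([np.cos(a),np.sin(a),0]); n=np.array([-j[1],j[0],0])
r=w-o["eef_pos"]; 
for lo in range(-25,60,5):
  k=(abs(r@j)<.07)&(abs(r@n)<.04)&(r[:,2]*1000>=lo)&(r[:,2]*1000<lo+5)
  if k.sum(): print(lo,k.sum(),np.round([ (r[k]@j).min(),(r[k]@j).max(),(r[k]@n).min(),(r[k]@n).max()],3))
E
```

```text
[272. 209.]
[272. 214.]
-25 171 [-0.07   0.068 -0.039  0.039]
-20 33 [-0.024  0.015 -0.03   0.022]
-15 38 [-0.025  0.016 -0.03   0.024]
-10 166 [-0.024  0.019 -0.03   0.024]
-5 26 [-0.022  0.015 -0.029  0.023]
15 1 [ 0.03   0.03  -0.005 -0.005]
20 11 [-0.04   0.032 -0.011  0.006]
25 18 [-0.043  0.03  -0.014  0.005]
30 21 [-0.046  0.031 -0.014  0.005]
35 28 [-0.046  0.031 -0.015  0.004]
40 20 [-0.045  0.031 -0.014  0.003]
45 20 [-0.045  0.032 -0.014  0.003]
50 16 [-0.042  0.032 -0.014  0.001]
55 17 [-0.04   0.035 -0.015  0.   ]
```

View pics/s1.png

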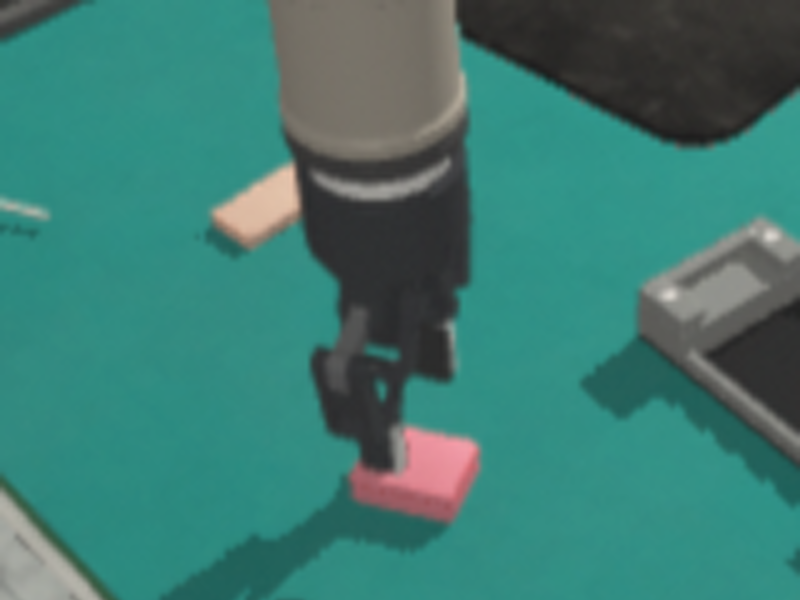

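The scene crop shows the tips (about 400,465 in the crop) well above the box. Both cameras put the real fingertips about 20–27 mm behind the reported TCP, not 19 mm ahead. I'll trust the images and go about 36 mm lower, watching the force.

```bash
python3 -m jog '[{"gripper":0.3,"dx":0,"dy":0,"dz":-0.01,"rx":0,"ry":0,"rz":0},{"gripper":0.3,"dx":0,"dy":0,"dz":-0.018,"rx":0,"ry":0,"rz":0},{"gripper":0.3,"dx":0,"dy":0,"dz":-0.025,"rx":0,"ry":0,"rz":0},{"gripper":0.3,"dx":0,"dy":0,"dz":-0.03,"rx":0,"ry":0,"rz":0},{"gripper":0.3,"dx":0,"dy":0,"dz":-0.03,"rx":0,"ry":0,"rz":0}]' 25
python3 - <<'E'
from h import *
im=read_camera("wrist");o=get_obs();print(o["eef_pos"],o["contact_force"])
p=world(im,np.ones((400,640),bool)); r=p-o["eef_pos"]
a=np.radians(30.6); j=np.array([np.cos(a),np.sin(a),0]); n=np.array([-j[1],j[0],0])
for s in(-1,1):
  k=(abs(s*(r@j)-.038)<.01)&(abs(r@n)<.02)&(p[:,2]>.006)
  print(k.sum(),np.percentile(p[k,2],[0,1,3,10]))
im=read_camera("scene");cv2.imwrite("pics/s2.png",cv2.resize(im["pixels"][150:240,220:340],None,fx=5,fy=5,interpolation=cv2.INTER_CUBIC))
E
```

```text
t: 4.25
eef_pos: [0.4334, 0.0518, -0.0054]
tool_rot: [0.613, 0.351, 0.614, -0.352]
contact_force: [-0.3, 0.5, -0.2]
gripper_width: 0.7
[ 0.43369338  0.05185134 -0.00495808] [ 1.16022933 -0.88288079  0.21973339]
5791 [0.01490955 0.01847015 0.02217999 0.02976383]
5827 [0.01491035 0.01855012 0.0218542  0.02969627]
```

View pics/s2.png

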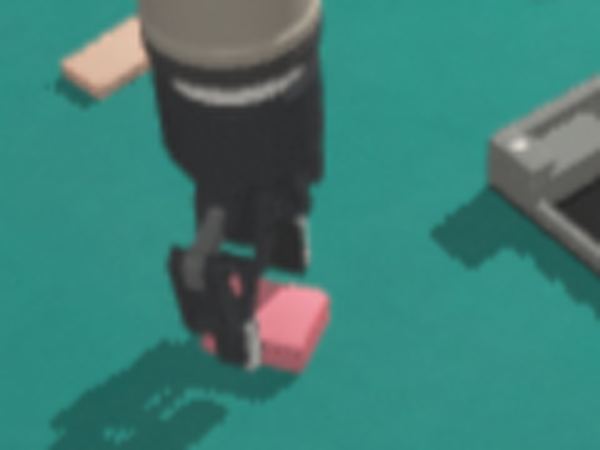

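Tips are now at z≈15 mm on both sides of the box, which confirms the offset (tips = TCP + 20 mm). I lower 8 mm more and close.

```bash
python3 -m jog '[{"gripper":0.3,"dx":0,"dy":0,"dz":-0.004,"rx":0,"ry":0,"rz":0},{"gripper":0.3,"dx":0,"dy":0,"dz":-0.008,"rx":0,"ry":0,"rz":0},{"gripper":0.4,"dx":0,"dy":0,"dz":-0.008,"rx":0,"ry":0,"rz":0},{"gripper":0.5,"dx":0,"dy":0,"dz":-0.008,"rx":0,"ry":0,"rz":0},{"gripper":0.8,"dx":0,"dy":0,"dz":-0.008,"rx":0,"ry":0,"rz":0},{"gripper":0.8,"dx":0,"dy":0,"dz":-0.008,"rx":0,"ry":0,"rz":0},{"gripper":0.8,"dx":0,"dy":0,"dz":-0.008,"rx":0,"ry":0,"rz":0}]' 25
cat > g.py <<'E'
from h import *
import sys
ang,half=map(float,sys.argv[1:3])
im=read_camera("wrist");o=get_obs()
p=world(im,np.ones((400,640),bool)); r=p-o["eef_pos"]
a=np.radians(ang); j=np.array([np.cos(a),np.sin(a),0]); n=np.array([-j[1],j[0],0])
for s in(-1,1):
  k=(abs(s*(r@j)-half-.008)<.009)&(abs(r@n)<.02)&(r[:,2]>.006)
  print(k.sum(),np.percentile(r[k,2],[0,1,3,10]) if k.any() else "")
print(o["t"],o["eef_pos"],o["contact_force"],o["gripper_width"])
E
python3 g.py 30.6 .021
```

```text
t: 5.05
eef_pos: [0.4341, 0.0521, -0.0124]
tool_rot: [0.614, 0.351, 0.614, -0.351]
contact_force: [-0.6, 0.0, 0.5]
gripper_width: 0.458
5756 [0.0105119  0.01122026 0.01162815 0.01225755]
6478 [0.01053897 0.01128081 0.01166083 0.01240526]
5.1 [ 0.43409256  0.0520719  -0.01239649] [-0.64333948 -0.11109672  1.40935745] 0.46413658254181756
```

```bash
python3 -m jog '[{"gripper":0.8,"dx":0,"dy":0,"dz":0.03,"rx":0,"ry":0,"rz":0},{"gripper":0.8,"dx":0,"dy":0,"dz":0.07,"rx":0,"ry":0,"rz":0},{"gripper":0.8,"dx":0.02,"dy":-0.01,"dz":0.11,"rx":0,"ry":0,"rz":8},{"gripper":0.8,"dx":0.06,"dy":-0.03,"dz":0.15,"rx":0,"ry":0,"rz":16},{"gripper":0.8,"dx":0.1,"dy":-0.05,"dz":0.15,"rx":0,"ry":0,"rz":24},{"gripper":0.8,"dx":0.14,"dy":-0.07,"dz":0.15,"rx":0,"ry":0,"rz":32},{"gripper":0.8,"dx":0.17,"dy":-0.08,"dz":0.15,"rx":0,"ry":0,"rz":40},{"gripper":0.8,"dx":0.19,"dy":-0.09,"dz":0.15,"rx":0,"ry":0,"rz":48},{"gripper":0.8,"dx":0.198,"dy":-0.096,"dz":0.15,"rx":0,"ry":0,"rz":55},{"gripper":0.8,"dx":0.198,"dy":-0.096,"dz":0.15,"rx":0,"ry":0,"rz":57.4}]'
python3 -m jog '[{"gripper":0.8,"dx":0,"dy":0,"dz":0,"rx":0,"ry":0,"rz":0}]'
python3 w.py w3 pink_box kit_tray
```

```text
t: 6.1
eef_pos: [0.6329, -0.0457, 0.1371]
tool_rot: [0.707, 0.012, 0.707, -0.013]
contact_force: [-1.3, 0.0, -0.5]
gripper_width: 0.463
t: 6.2
eef_pos: [0.6318, -0.0444, 0.137]
tool_rot: [0.707, 0.014, 0.707, -0.013]
contact_force: [0.6, -0.6, -0.1]
gripper_width: 0.462
pink_box 0.65 [319. 283.  96. 126.] (array([631.9, -44.2]), array([39.9, 56.2]), 88.4, np.float64(169.5), 10059)
kit_tray 0.88 [320. 202. 256. 114.] (array([633.5, -43.7]), array([200.3,  91.8]), 88.0, np.float64(35.8), 5633)
6.35 [ 0.6316 -0.0437  0.1373] [0.7 1.  0.8] 0.46339837888833246
jaw deg 87.79045384147531
```

View pics/w3.png

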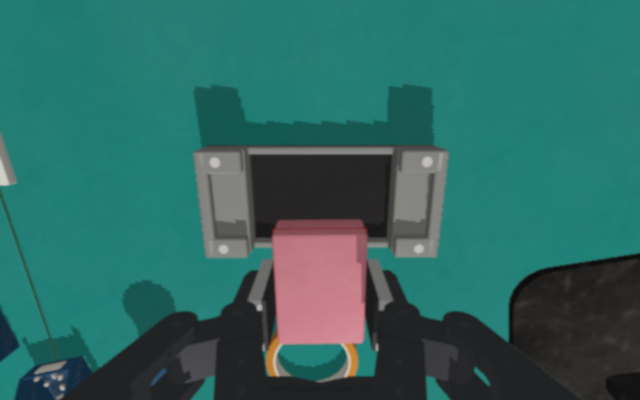

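The box (320,283) is held square, and the tray (320,202) lies beneath it, parallel and centred within 1 mm. I lower it into the well.

```bash
python3 -m jog '[{"gripper":0.8,"dx":0.001,"dy":0,"dz":-0.04,"rx":0,"ry":0,"rz":0},{"gripper":0.8,"dx":0.001,"dy":0,"dz":-0.08,"rx":0,"ry":0,"rz":0},{"gripper":0.8,"dx":0.001,"dy":0,"dz":-0.105,"rx":0,"ry":0,"rz":0},{"gripper":0.8,"dx":0.001,"dy":0,"dz":-0.12,"rx":0,"ry":0,"rz":0},{"gripper":0.8,"dx":0.001,"dy":0,"dz":-0.13,"rx":0,"ry":0,"rz":0},{"gripper":0.8,"dx":0.001,"dy":0,"dz":-0.138,"rx":0,"ry":0,"rz":0},{"gripper":0.8,"dx":0.001,"dy":0,"dz":-0.142,"rx":0,"ry":0,"rz":0},{"gripper":0.8,"dx":0.001,"dy":0,"dz":-0.145,"rx":0,"ry":0,"rz":0},{"gripper":0.8,"dx":0.001,"dy":0,"dz":-0.145,"rx":0,"ry":0,"rz":0}]'
python3 g.py 88 .021; python3 w.py w4 pink_box
```

```text
t: 7.25
eef_pos: [0.6333, -0.044, -0.0071]
tool_rot: [0.707, 0.013, 0.707, -0.013]
contact_force: [-0.6, -0.2, 0.6]
gripper_width: 0.461
5814 [0.0089748  0.00981104 0.01015494 0.01079991]
6311 [0.00883772 0.00975233 0.01013857 0.01080169]
7.3 [ 0.63347409 -0.0439791  -0.00691417] [-0.90327505  0.57894137 -0.43600547] 0.4651973669532086
pink_box 0.97 [319. 282.  95. 125.] (array([633.4, -43.7]), array([40. , 55.9]), 88.2, np.float64(25.5), 10049)
pink_box 0.3 [321. 282. 549. 213.] (array([629.6, -43.3]), array([200.8,  85. ]), 87.8, np.float64(36.0), 17038)
7.4 [ 0.6335 -0.044  -0.0069] [0.1 0.1 0.4] 0.4641966482575002
jaw deg 87.83530845657212
```

```bash
python3 -m jog '[{"gripper":0.8,"dx":0,"dy":0,"dz":-0.001,"rx":0,"ry":0,"rz":0},{"gripper":0.5,"dx":0,"dy":0,"dz":-0.001,"rx":0,"ry":0,"rz":0},{"gripper":0.35,"dx":0,"dy":0,"dz":-0.001,"rx":0,"ry":0,"rz":0},{"gripper":0.3,"dx":0,"dy":0,"dz":-0.001,"rx":0,"ry":0,"rz":0},{"gripper":0.3,"dx":0,"dy":0,"dz":-0.001,"rx":0,"ry":0,"rz":0},{"gripper":0.3,"dx":0,"dy":0,"dz":0.02,"rx":0,"ry":0,"rz":0},{"gripper":0.3,"dx":0,"dy":0,"dz":0.05,"rx":0,"ry":0,"rz":0},{"gripper":0.3,"dx":0,"dy":0,"dz":0.1,"rx":0,"ry":0,"rz":0},{"gripper":0.3,"dx":0,"dy":0,"dz":0.15,"rx":0,"ry":0,"rz":0},{"gripper":0.3,"dx":0,"dy":0,"dz":0.16,"rx":0,"ry":0,"rz":0}]'
python3 -m jog '[{"gripper":0.3,"dx":0,"dy":0,"dz":0,"rx":0,"ry":0,"rz":0}]'
python3 w.py w5 pink_box kit_tray
```

```text
t: 8.4
eef_pos: [0.6368, -0.0445, 0.1591]
tool_rot: [0.711, 0.014, 0.703, -0.013]
contact_force: [0.4, 0.1, 0.2]
gripper_width: 0.702
t: 8.5
eef_pos: [0.6347, -0.044, 0.1551]
tool_rot: [0.709, 0.013, 0.705, -0.013]
contact_force: [0.7, 0.4, 0.1]
gripper_width: 0.698
pink_box 0.84 [318. 192.  44.  62.] (array([633.1, -44.1]), array([39.6, 54.6]), 88.8, np.float64(24.3), 2497)
kit_tray 0.68 [318. 192. 242. 109.] (array([633.6, -43.6]), array([199.9,  92. ]), 87.9, np.float64(35.9), 4952)
8.65 [ 0.6316 -0.0438  0.1505] [-0.7  0.6 -0.1] 0.7012234290134874
jaw deg 87.851023846456
```

Box lies flat (top at 24.3 mm) and centred. On to the copper bar.

```bash
python3 -m jog '[{"gripper":0.3,"dx":-0.01,"dy":0.04,"dz":0.02,"rx":0,"ry":0,"rz":2},{"gripper":0.3,"dx":-0.081,"dy":0.327,"dz":0.02,"rx":0,"ry":0,"rz":8.5},{"gripper":0.3,"dx":-0.081,"dy":0.327,"dz":0.02,"rx":0,"ry":0,"rz":8.5},{"gripper":0.3,"dx":-0.081,"dy":0.327,"dz":0.02,"rx":0,"ry":0,"rz":8.5},{"gripper":0.3,"dx":-0.081,"dy":0.327,"dz":0.02,"rx":0,"ry":0,"rz":8.5},{"gripper":0.3,"dx":-0.081,"dy":0.327,"dz":0.02,"rx":0,"ry":0,"rz":8.5},{"gripper":0.3,"dx":-0.081,"dy":0.327,"dz":0.02,"rx":0,"ry":0,"rz":8.5},{"gripper":0.3,"dx":-0.081,"dy":0.327,"dz":0.02,"rx":0,"ry":0,"rz":8.5},{"gripper":0.3,"dx":-0.081,"dy":0.327,"dz":0.02,"rx":0,"ry":0,"rz":8.5},{"gripper":0.3,"dx":-0.081,"dy":0.327,"dz":0.02,"rx":0,"ry":0,"rz":8.5}]'
python3 -m jog '[{"gripper":0.3,"dx":0,"dy":0,"dz":0,"rx":0,"ry":0,"rz":0},{"gripper":0.3,"dx":0,"dy":0,"dz":0,"rx":0,"ry":0,"rz":0}]'
python3 w.py w6 copper_bar
```

```text
t: 9.65
eef_pos: [0.5518, 0.2811, 0.1709]
tool_rot: [0.705, -0.039, 0.707, 0.038]
contact_force: [-0.1, -0.8, 0.1]
gripper_width: 0.7
t: 9.85
eef_pos: [0.5525, 0.2814, 0.1722]
tool_rot: [0.706, -0.038, 0.706, 0.038]
contact_force: [-0.1, 0.6, 0.1]
gripper_width: 0.7
copper_bar 0.64 [326. 181.  35. 157.] (array([553. , 284.5]), array([159.8,  33.9]), 6.3, np.float64(9.4), 5139)
9.95 [0.5524 0.2821 0.1725] [-0.3  0.5 -0.6] 0.7002481655551591
jaw deg 96.25626863932361
```

View pics/w6.png

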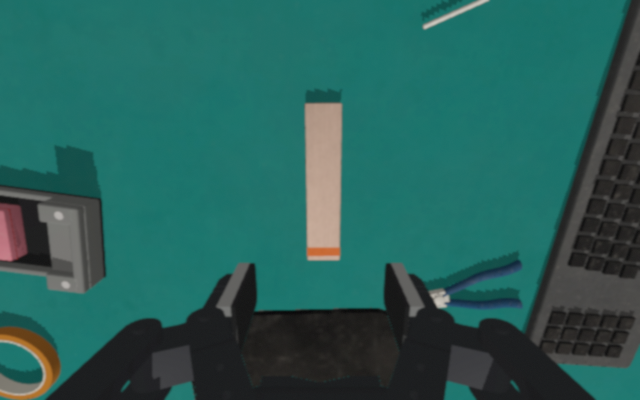

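The copper bar is at (323,181) with its orange band nearest the jaws, parallel to the tool axes and about 2 mm to the right. I descend partway with the jaws at 42 mm, then measure the tips.

```bash
python3 -m jog '[{"gripper":0.5,"dx":0.001,"dy":0.002,"dz":-0.04,"rx":0,"ry":0,"rz":0},{"gripper":0.5,"dx":0.001,"dy":0.002,"dz":-0.08,"rx":0,"ry":0,"rz":0},{"gripper":0.5,"dx":0.001,"dy":0.002,"dz":-0.12,"rx":0,"ry":0,"rz":0},{"gripper":0.5,"dx":0.001,"dy":0.002,"dz":-0.145,"rx":0,"ry":0,"rz":0},{"gripper":0.5,"dx":0.001,"dy":0.002,"dz":-0.16,"rx":0,"ry":0,"rz":0},{"gripper":0.5,"dx":0.001,"dy":0.002,"dz":-0.1625,"rx":0,"ry":0,"rz":0},{"gripper":0.5,"dx":0.001,"dy":0.002,"dz":-0.1625,"rx":0,"ry":0,"rz":0}]' 60
python3 g.py 96.3 .021; python3 w.py w7 copper_bar
python3 - <<'E'
from h import *
im=read_camera("scene");o=get_obs();a=np.radians(96.3)
cv2.imwrite("pics/s7.png",im["pixels"])
r=world(im,np.ones((400,640),bool))-o["eef_pos"]
j=np.array([np.cos(a),np.sin(a),0]); n=np.array([-j[1],j[0],0])
for lo in range(4,30,2):
  k=(abs(r@j)<.05)&(abs(r@n)<.025)&(r[:,2]*1000>=lo)&(r[:,2]*1000<lo+2)
  print(lo,k.sum(),end="; ")
E
```

```text
t: 10.65
eef_pos: [0.5536, 0.2851, 0.0106]
tool_rot: [0.706, -0.039, 0.706, 0.039]
contact_force: [0.0, -0.0, -0.5]
gripper_width: 0.506
5672 [0.01633871 0.02096019 0.02454342 0.03303289]
5680 [0.01637402 0.02086149 0.02439546 0.0329073 ]
10.7 [0.55408882 0.28544146 0.01131821] [0.4752124  0.84874709 0.27881592] 0.4979999314180376
copper_bar 0.65 [321. 235.  72. 279.] (array([552.9, 284.7]), array([159.7,  34.3]), 6.4, np.float64(9.3), 17906)
10.8 [0.5542 0.2856 0.0117] [ 0.6 -0.3  0.7] 0.4990665732868287
jaw deg 96.33255932116364
4 0; 6 0; 8 0; 10 0; 12 0; 14 0; 16 4; 18 2; 20 5; 22 7; 24 6; 26 8; 28 8;
```

Tips are at TCP + 16.4 mm on both sides, and the bar is within 1 mm of centre. Final descent and grip.

```bash
python3 -m jog '[{"gripper":0.5,"dx":-0.001,"dy":-0.001,"dz":-0.01,"rx":0,"ry":0,"rz":0},{"gripper":0.5,"dx":-0.001,"dy":-0.001,"dz":-0.018,"rx":0,"ry":0,"rz":0},{"gripper":0.5,"dx":-0.001,"dy":-0.001,"dz":-0.0225,"rx":0,"ry":0,"rz":0},{"gripper":0.5,"dx":-0.001,"dy":-0.001,"dz":-0.0225,"rx":0,"ry":0,"rz":0},{"gripper":0.55,"dx":-0.001,"dy":-0.001,"dz":-0.0225,"rx":0,"ry":0,"rz":0},{"gripper":0.65,"dx":-0.001,"dy":-0.001,"dz":-0.0225,"rx":0,"ry":0,"rz":0},{"gripper":0.9,"dx":-0.001,"dy":-0.001,"dz":-0.0225,"rx":0,"ry":0,"rz":0},{"gripper":0.9,"dx":-0.001,"dy":-0.001,"dz":-0.0225,"rx":0,"ry":0,"rz":0},{"gripper":0.9,"dx":-0.001,"dy":-0.001,"dz":-0.0225,"rx":0,"ry":0,"rz":0}]' 70
python3 -m jog '[{"gripper":0.9,"dx":0,"dy":0,"dz":0.005,"rx":0,"ry":0,"rz":0},{"gripper":0.9,"dx":0,"dy":0,"dz":0.015,"rx":0,"ry":0,"rz":0},{"gripper":0.9,"dx":0,"dy":0,"dz":0.03,"rx":0,"ry":0,"rz":0},{"gripper":0.9,"dx":0,"dy":0,"dz":0.03,"rx":0,"ry":0,"rz":0}]'
python3 w.py w8 copper_bar
```

```text
t: 11.75
eef_pos: [0.5521, 0.2841, -0.0121]
tool_rot: [0.706, -0.039, 0.706, 0.039]
contact_force: [-1.4, -0.8, 5.4]
gripper_width: 0.365
t: 12.15
eef_pos: [0.5538, 0.2849, 0.0201]
tool_rot: [0.707, -0.038, 0.705, 0.04]
contact_force: [0.9, 0.6, -4.3]
gripper_width: 0.363
copper_bar 0.9 [322. 242.  83. 279.] (array([544.7, 284. ]), array([139.4,  34.2]), 6.4, np.float64(41.3), 20301)
12.25 [0.5525 0.2843 0.0183] [ 0.5  0.1 -4. ] 0.3678487431292995
jaw deg 96.33707419923088
```

Bar lifted (−4 N), but the jaws read only 31 mm, and the rectangle fit suggests a tilt. I fit a plane to check.

```bash
cat > pl.py <<'E'
from h import *
import sys
cam,l=sys.argv[1:3]
im=read_camera(cam); cv2.imwrite(f"pics/{sys.argv[3]}.png",im["pixels"])
d=cut_out(cam,l)[0]; m=cv2.erode(d["mask"].astype(np.uint8),np.ones((3,3)))>0
p=world(im,m); 
for _ in range(4):
    c=np.linalg.lstsq(np.c_[p[:,:2],np.ones(len(p))],p[:,2],rcond=None)[0]
    e=p[:,2]-np.c_[p[:,:2],np.ones(len(p))]@c; p=p[abs(e)<max(.0015,2*e.std())]
q=cv2.minAreaRect((p[:,:2]*1000).astype(np.float32)); print(q)
a=np.radians(q[2] if q[1][0]>q[1][1] else q[2]-90); L=np.array([np.cos(a),np.sin(a)]);W=np.array([-L[1],L[0]])
ctr=np.r_[np.array(q[0])/1000,1]
print("len dir",np.degrees(a),"slope along deg",np.degrees(np.arctan(c[:2]@L)),"across",np.degrees(np.arctan(c[:2]@W)),"z ctr",ctr@c,"res",e.std())
o=get_obs();print(o["t"],o["eef_pos"],o["contact_force"],o["torque"],o["gripper_width"])
E
python3 pl.py wrist copper_bar w9
```

```text
((543.546630859375, 283.3499755859375), (138.65203857421875, 33.25325012207031), 6.253345966339111)
len dir 6.253345966339111 slope along deg 0.036298456315976745 across -0.020533217524909757 z ctr 0.03906963086930876 res 0.0005583953070590462
12.35 [0.55171298 0.28390579 0.01731787] [-0.51272497  0.41027731 -4.94290746] [ 0.04298785 -0.0347075  -0.02227011] 0.3625190854841064
```

View pics/w9.png

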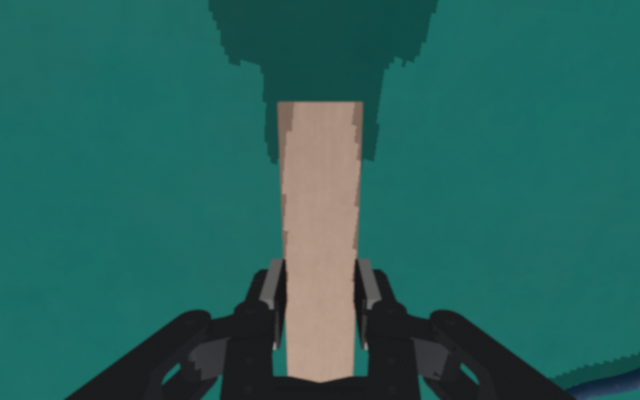

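The bar hangs flat (slopes under 0.05°) and the jaws hold it evenly; its orange end is hidden under the gripper. I carry it to the tray, turning −98.4°.

```bash
python3 -m jog '[{"gripper":0.9,"dx":0,"dy":0,"dz":0.04,"rx":0,"ry":0,"rz":0},{"gripper":0.9,"dx":0,"dy":0,"dz":0.08,"rx":0,"ry":0,"rz":0},{"gripper":0.9,"dx":0,"dy":-0.02,"dz":0.12,"rx":0,"ry":0,"rz":-6},{"gripper":0.9,"dx":0.01,"dy":-0.05,"dz":0.13,"rx":0,"ry":0,"rz":-14},{"gripper":0.9,"dx":0.02,"dy":-0.08,"dz":0.13,"rx":0,"ry":0,"rz":-22},{"gripper":0.9,"dx":0.03,"dy":-0.11,"dz":0.13,"rx":0,"ry":0,"rz":-30},{"gripper":0.9,"dx":0.04,"dy":-0.14,"dz":0.13,"rx":0,"ry":0,"rz":-38},{"gripper":0.9,"dx":0.05,"dy":-0.17,"dz":0.13,"rx":0,"ry":0,"rz":-46},{"gripper":0.9,"dx":0.06,"dy":-0.2,"dz":0.13,"rx":0,"ry":0,"rz":-54},{"gripper":0.9,"dx":0.065,"dy":-0.22,"dz":0.13,"rx":0,"ry":0,"rz":-60}]'
python3 -m jog '[{"gripper":0.9,"dx":0.005,"dy":-0.03,"dz":0,"rx":0,"ry":0,"rz":-7},{"gripper":0.9,"dx":0.01,"dy":-0.06,"dz":0,"rx":0,"ry":0,"rz":-15},{"gripper":0.9,"dx":0.014,"dy":-0.085,"dz":0,"rx":0,"ry":0,"rz":-23},{"gripper":0.9,"dx":0.017,"dy":-0.1,"dz":0,"rx":0,"ry":0,"rz":-31},{"gripper":0.9,"dx":0.017,"dy":-0.107,"dz":0,"rx":0,"ry":0,"rz":-36},{"gripper":0.9,"dx":0.017,"dy":-0.107,"dz":0,"rx":0,"ry":0,"rz":-38.4},{"gripper":0.9,"dx":0.017,"dy":-0.107,"dz":0,"rx":0,"ry":0,"rz":-38.4},{"gripper":0.9,"dx":0.017,"dy":-0.107,"dz":0,"rx":0,"ry":0,"rz":-38.4}]'
python3 w.py w10 copper_bar kit_tray pink_box; python3 pl.py wrist copper_bar w10; python3 pl.py top copper_bar t10
```

```text
t: 13.35
eef_pos: [0.6171, 0.0609, 0.147]
tool_rot: [0.63, 0.321, 0.63, -0.322]
contact_force: [0.4, -0.1, -3.6]
gripper_width: 0.363
t: 14.15
eef_pos: [0.6337, -0.0424, 0.147]
tool_rot: [-0.491, -0.508, -0.492, 0.509]
contact_force: [-0.3, -0.5, -4.4]
gripper_width: 0.358
copper_bar 0.59 [322. 240.  85. 282.] (array([634.2, -32.5]), array([139.5,  34.1]), 88.1, np.float64(168.2), 20489)
kit_tray 0.56 [319. 167. 120. 184.] (array([636.3,  38. ]), array([36.2, 91.8]), 88.0, np.float64(36.9), 2898)
14.35 [ 0.634  -0.0427  0.1474] [ 0.8  0.9 -3.4] 0.35996387828152615
jaw deg -1.9984101182229639
((634.5220947265625, -32.16675567626953), (137.66416931152344, 33.313724517822266), 88.18186950683594)
len dir 88.18186950683594 slope along deg 0.003686880765147721 across 0.027496499387504307 z ctr 0.16818600363909544 res 0.0005569285478266698
14.45 [ 0.63403072 -0.04277973  0.14752705] [-0.37627419 -0.04072971 -5.09285681] [0.01111284 0.01921554 0.0019123 ] 0.36072297164302347
((628.7987060546875, -98.07337188720703), (42.491798400878906, 31.931428909301758), 88.3153076171875)
len dir 88.3153076171875 slope along deg -1.0100829943009326 across 0.26645900893213564 z ctr 0.1691883861249574 res 0.001060159347961871
14.55 [ 0.63405417 -0.04288238  0.14758681] [ 0.20293363 -0.13830736 -3.98804574] [-0.05552967 -0.03264522 -0.02980324] 0.36273470941979713
```

View pics/w10.png

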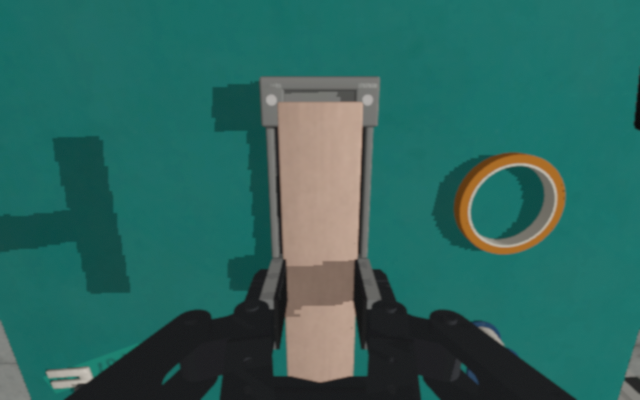

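The bar is centred on the tray: near end at (320,102) just inside the tray end at (320,80), with equal margins at the sides. I lower it.

```bash
python3 -m jog '[{"gripper":0.9,"dx":0,"dy":-0.001,"dz":-0.04,"rx":0,"ry":0,"rz":0},{"gripper":0.9,"dx":0,"dy":-0.001,"dz":-0.075,"rx":0,"ry":0,"rz":0},{"gripper":0.9,"dx":0,"dy":-0.001,"dz":-0.1,"rx":0,"ry":0,"rz":0},{"gripper":0.9,"dx":0,"dy":-0.001,"dz":-0.115,"rx":0,"ry":0,"rz":0},{"gripper":0.9,"dx":0,"dy":-0.001,"dz":-0.122,"rx":0,"ry":0,"rz":0},{"gripper":0.9,"dx":0,"dy":-0.001,"dz":-0.126,"rx":0,"ry":0,"rz":0},{"gripper":0.9,"dx":0,"dy":-0.001,"dz":-0.129,"rx":0,"ry":0,"rz":0},{"gripper":0.9,"dx":0,"dy":-0.001,"dz":-0.129,"rx":0,"ry":0,"rz":0},{"gripper":0.9,"dx":0,"dy":-0.001,"dz":-0.129,"rx":0,"ry":0,"rz":0}]'
python3 pl.py wrist copper_bar w11
```

```text
t: 15.45
eef_pos: [0.6347, -0.044, 0.0194]
tool_rot: [0.491, 0.509, 0.491, -0.508]
contact_force: [-0.9, -0.7, -4.5]
gripper_width: 0.364
((635.1188354492188, -33.906944274902344), (138.4116973876953, 33.71895980834961), 88.19151306152344)
len dir 88.19151306152344 slope along deg 0.011266896232996863 across -0.009436384584005452 z ctr 0.040155557300593385 res 0.0005565865214174205
15.55 [ 0.63453316 -0.04394991  0.0192311 ] [ 0.49846475  0.51566091 -4.97143579] [ 0.01631665 -0.03500438  0.01101187] 0.36863459165725365
```

```bash
python3 -m jog '[{"gripper":0.9,"dx":0,"dy":0,"dz":-0.001,"rx":0,"ry":0,"rz":0},{"gripper":0.9,"dx":0,"dy":0,"dz":-0.002,"rx":0,"ry":0,"rz":0},{"gripper":0.9,"dx":0,"dy":0,"dz":-0.003,"rx":0,"ry":0,"rz":0},{"gripper":0.9,"dx":0,"dy":0,"dz":-0.003,"rx":0,"ry":0,"rz":0},{"gripper":0.9,"dx":0,"dy":0,"dz":-0.003,"rx":0,"ry":0,"rz":0}]'
python3 pl.py wrist copper_bar w12
```

```text
t: 16.05
eef_pos: [0.634, -0.044, 0.0154]
tool_rot: [-0.491, -0.509, -0.491, 0.509]
contact_force: [0.5, -0.1, -4.7]
gripper_width: 0.367
((634.3833618164062, -34.13928985595703), (139.6022491455078, 33.9561882019043), 87.94866943359375)
len dir 87.94866943359375 slope along deg 0.0062375676382817975 across 0.026183838301603892 z ctr 0.0361810223650461 res 0.0005609644835969004
16.15 [ 0.63404774 -0.0439783   0.01550229] [-0.16027605  0.0280674  -3.86877992] [0.01113474 0.01148457 0.01272792] 0.3629445490904387
```

```bash
python3 -m jog '[{"gripper":0.9,"dx":0,"dy":0,"dz":-0.0005,"rx":0,"ry":0,"rz":0},{"gripper":0.9,"dx":0,"dy":0,"dz":-0.0005,"rx":0,"ry":0,"rz":0},{"gripper":0.9,"dx":0,"dy":0,"dz":-0.001,"rx":0,"ry":0,"rz":0},{"gripper":0.9,"dx":0,"dy":0,"dz":-0.001,"rx":0,"ry":0,"rz":0}]'
```

```text
t: 16.55
eef_pos: [0.6341, -0.044, 0.015]
tool_rot: [0.491, 0.509, 0.491, -0.509]
contact_force: [-1.8, -0.2, 1.9]
gripper_width: 0.366
```

Force went from −4 to +2 N, so the bar is seated. Release and back off.

```bash
python3 -m jog '[{"gripper":0.6,"dx":0,"dy":0,"dz":0,"rx":0,"ry":0,"rz":0},{"gripper":0.5,"dx":0,"dy":0,"dz":0,"rx":0,"ry":0,"rz":0},{"gripper":0.4,"dx":0,"dy":0,"dz":0,"rx":0,"ry":0,"rz":0},{"gripper":0.4,"dx":0,"dy":0,"dz":0,"rx":0,"ry":0,"rz":0},{"gripper":0.4,"dx":0,"dy":0,"dz":0.01,"rx":0,"ry":0,"rz":0},{"gripper":0.4,"dx":0,"dy":0,"dz":0.03,"rx":0,"ry":0,"rz":0},{"gripper":0.4,"dx":0,"dy":0,"dz":0.07,"rx":0,"ry":0,"rz":0},{"gripper":0.4,"dx":0,"dy":0,"dz":0.11,"rx":0,"ry":0,"rz":0},{"gripper":0.4,"dx":0,"dy":0,"dz":0.15,"rx":0,"ry":0,"rz":0},{"gripper":0.4,"dx":0,"dy":0,"dz":0.19,"rx":0,"ry":0,"rz":0}]'
python3 -m jog '[{"gripper":0.4,"dx":-0.04,"dy":0.03,"dz":0,"rx":0,"ry":0,"rz":0},{"gripper":0.4,"dx":-0.08,"dy":0.07,"dz":0,"rx":0,"ry":0,"rz":0},{"gripper":0.4,"dx":-0.1,"dy":0.11,"dz":0,"rx":0,"ry":0,"rz":0},{"gripper":0.4,"dx":-0.1,"dy":0.15,"dz":0,"rx":0,"ry":0,"rz":0},{"gripper":0.4,"dx":-0.1,"dy":0.19,"dz":0,"rx":0,"ry":0,"rz":0},{"gripper":0.4,"dx":-0.1,"dy":0.22,"dz":0,"rx":0,"ry":0,"rz":0},{"gripper":0.4,"dx":-0.1,"dy":0.22,"dz":0,"rx":0,"ry":0,"rz":0},{"gripper":0.4,"dx":-0.1,"dy":0.22,"dz":0,"rx":0,"ry":0,"rz":0}]'
python3 pl.py top copper_bar t13; python3 pl.py scene copper_bar s13; python3 w.py w13 kit_tray pink_box
python3 - <<'E'
from h import *
a=cv2.imread("pics/t13.png")[110:220,250:400]; b=cv2.imread("pics/s13.png")[140:250,290:440]
cv2.imwrite("pics/f.png",cv2.resize(np.hstack([a,b]),None,fx=2.6,fy=2.6,interpolation=cv2.INTER_CUBIC))
im=read_camera("top")
for l in["kit_tray","pink_box","aluminium_bar"]:
  for d in cut_out("top",l)[:1]: print(l,d["conf"],rect(im,d["mask"]))
E
```

```text
t: 17.55
eef_pos: [0.6339, -0.0442, 0.207]
tool_rot: [0.491, 0.509, 0.491, -0.509]
contact_force: [0.6, 0.3, 0.9]
gripper_width: 0.6
t: 18.35
eef_pos: [0.534, 0.1763, 0.205]
tool_rot: [0.491, 0.509, 0.491, -0.509]
contact_force: [0.8, -0.9, -0.8]
gripper_width: 0.603
((630.02490234375, -43.5594482421875), (151.5489501953125, 29.216114044189453), 88.34762573242188)
len dir 88.34762573242188 slope along deg -0.07175282513151701 across 0.606077492259056 z ctr 0.03662480930766017 res 0.0012355091917008879
18.45 [0.5342471  0.17441102 0.20492632] [-0.0130452  -0.75839238  0.6966008 ] [-0.09016186 -0.03438681 -0.08207939] 0.5975965303927198
((630.5951538085938, -50.357093811035156), (156.68763732910156, 30.1138916015625), 88.55892181396484)
len dir 88.55892181396484 slope along deg -0.2504670135333891 across -0.5328067195525602 z ctr 0.035770261787272634 res 0.0010290152348908465
18.55 [0.53426393 0.17432691 0.20480891] [-0.37270357  0.0864577   0.11805455] [0.00717694 0.04291019 0.02024238] 0.6072015482802416
kit_tray 0.77 [410. 334.  96. 132.] (array([633.2, -25.2]), array([165.3,  91.8]), 87.6, np.float64(35.9), 740)
18.7 [0.5342 0.1751 0.2046] [-0.8 -1.1  0.5] 0.6033618859311568
jaw deg -2.154174071208718
kit_tray 0.87 (array([629.8, -43.2]), array([199.8,  91.2]), 88.5, np.float64(36.7), 518)
pink_box 0.68 (array([608.9, -43. ]), array([11.9, 33. ]), 0.7, np.float64(25.2), 56)
aluminium_bar 0.64 (array([ 528.9, -337.2]), array([159.6,  36.5]), 0.4, np.float64(11.4), 714)
```

View pics/f.png

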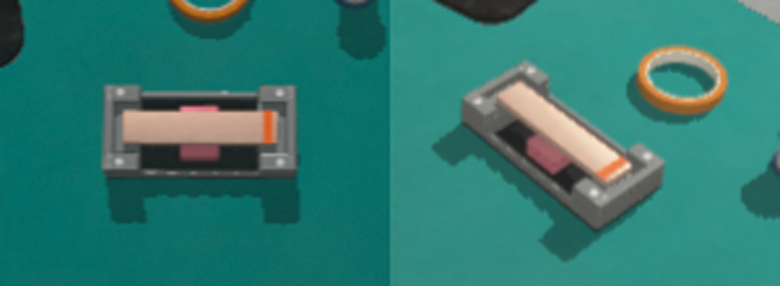

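The final picture shows the bar in both seats, bridging the box in the well. Its centre matches the tray's in the top view, its top is at about 36 mm, and the aluminium bar has not moved.

```bash
python3 -c "
from station import hand_in
print(hand_in())"
```

```text
the job is handed in; nothing more can be done
None
```

I laid the pink box flat in the tray's well, then set the copper bar in the two end seats over it, and handed the job in at about 19 s.

**Last checks:**
- **Copper bar:** its top is at about 36 mm, which matches the seats, and its centre is within 0.5 mm of the tray's in the top view. The last picture shows it in both seats with the box under it.
- **Pink box:** when placed, its top was at 24.3 mm, flat on the well floor and centred. At the end the top camera saw only a part of it, at about the same height.
- **Aluminium bar:** it has not moved, within 0.3 mm.
- **Robot:** the gripper is clear of everything, and the largest force I read at the end of a move was about 5 N.

**What disagreed:**
- **Fingertips:** the images put them about 15–20 mm behind the reported tool point, not 19 mm ahead as stated. I set all grasp heights from the images.
- **Jaw opening on the bar:** it read about 31 mm for a 35 mm bar, but the bar was held level and firmly.
- **Cameras:** the scene camera reads up to about 7 mm away from the top camera along y. The final bar fits also showed slopes of up to about 0.6° across the bar, with opposite signs in the two cameras. I took both as measurement error.

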